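Clamp a lens carrier in the blocking nest

TASK

Swing the toggle clamp back over centre so it stands open, slide the lens carrier along the nest plate, lens up, into the channel until its plain end is fully home against the stop, then swing the clamp back over centre so its rubber foot holds the carrier down. Leave the other things on the bench where they are.

Things in the scene. Friction and masses are not known exactly. Their poses are not given: they have to be found in the camera images.
- nest: Fixed dark steel plate on the bench, 380 x 150 x 12 mm, carrying a steel channel, a stop and a toggle clamp. Origin: on the bench, under the middle of the stop's face; z up, +x points out of the channel's mouth. The plate spans x -100..280, y -75..75 mm, top at z 12. The carrier goes in towards -x.
- stop (a point): Middle of the stop's face at nest (0, 0, 19) mm. The stop is a steel block 50 mm wide, its face the plane x = 0, its top at nest z 26.
- mouth (a point): Middle of the channel's mouth, at nest (120, 0, 12) mm. Rails run from nest x 15 to 75, 64 mm apart inside (y -32..32), tops at z 24; from x 75 to 120 they flare out to about 105 mm apart.
- clamp_pivot (a point): Hinge point of the clamp, at nest (-50, 0, 60) mm, fixed; the hinge is parallel to the nest's y, so the clamp swings in the nest's x-z plane. It sits between two steel cheeks (x -73..-27, y -16..16, top z 70).
- clamp (a joint): Swing of the one-piece lever (arm and handle), rad; grows as it opens. 0: arm level towards nest +x, foot just on a seated carrier. -0.12: down on the empty nest (about how it starts; a carrier cannot pass under). 1.65: open stop, arm upright, handle lying back. Its weight (up to 0.4 N m) drives it to the nearer end from either side of about 0.83.
- handle_mid (a point): Point on the axis of the clamp's round handle, 70 mm from the pivot: black sleeve 24 mm thick, then a steel ball 36 mm thick centred 108 mm from the pivot; it stands 1.80 rad (103 deg) above the arm's direction: upright when clamped, lying back towards nest -x when open. To open, push it towards nest -x and down.
- clamp_arm_mid (a point): Point on the centre line of the steel clamp arm, 70 mm from the pivot. Solid steel bar 24 mm wide (nest y), 20 mm thick, reaching 100 mm from the pivot, with a nose block 36 mm wide around its end; its back (upper) face is flat, 10 mm from the centre line. When open the arm stands upright and is pushed from behind towards nest +x and down to close it.
- foot: Rubber foot under the arm, 18 mm diameter, on a thin spindle 80 mm from the pivot; origin: centre of its underside, 30 mm below the arm's centre line; it gives up to 2 mm on its spring when it presses.
- carrier: Loose aluminium lens carrier, 110 x 60 x 18 mm, 0.25-0.5 kg, on the nest plate outside the mouth. Origin: centre of its underside, x along its length. At its +x end a lip to push or pinch: 60 mm wide, x 45..55, top at z 38. Lens (53 mm ring, top z 25) at x 17. Plain -x end goes to the stop: home is nest (55, 0, 12) mm, axes parallel; the foot then lands at its x -25.
- green_tray: Bystander: open green job tray 120 x 200 x 50 mm; origin centre of its underside.
- yellow_tray: Bystander: open yellow job tray 120 x 200 x 50 mm; origin centre of its underside.
- cleaner: Bystander: white lens cleaner bottle, 60 mm diameter, 160 mm tall; origin centre of its underside.
- carton: Bystander: cardboard carton 120 x 160 x 90 mm; origin centre of its underside.
- driver: Bystander: screwdriver 150 mm long lying on the bench beside the nest plate.
- blank: Bystander: round glass lens blank, 70 mm diameter, 14 mm thick, on the bench beside the nest plate; origin centre of its underside.
- gauge: Bystander: steel gauge block 60 x 30 x 37 mm on the bench beside the nest plate; origin centre of its underside.
- mug: Bystander: blue mug, 80 mm diameter, 90 mm tall; origin centre of its underside.

How it is judged:
By the outcome, as a careful person would: the job done as asked, in the order asked, and still so for the second after the job is handed in, with the robot touching nothing.
It also fails if it takes over 67 s, if anything falls off the work surface, if the arm or the gripper's body presses on something with over 40 N, if the wrist force passes 120 N, or if a joint passes its speed limit or range.

ROBOT

A 6-joint arm with a two-finger parallel gripper is mounted at the origin on the work surface. World frame = base frame: x ahead of the robot, y to its left, z up, the work surface at z = 0. Lengths are in mm, angles in rad, forces in N, time in s.
With the tool pointing down it reaches from about 275 to 750 mm from the base axis. Payload 10.2 kg.
Tool frame: the origin (TCP) lies between the finger pads; the fingertips stand 8 mm ahead of it and the grasp point (between the pads) lies 11 mm behind it; z points along the fingers, y is the line along which they close (so a half turn about z gives the same grasp; the last joint's range is limited). The gripper opens to 85 mm and grips with 20 to 120 N. Pads are 22 mm wide; open, the fingers measure 114 mm over their backs; the gripper's body (76 mm by 85 mm) begins 54 mm behind the grasp point. The pads swing forward as they close: fully open they stand 13 mm farther back than shut.
Start: joints at [-1.527, 0.313, 1.498, -0, 1.331, -0.223], TCP at [138.401, -506.435, 239.294] pointing down, gripper open.
Joint ranges: [-2.94, 2.94], [-0.97, 2.17], [0.19, 2.56], [-1.23, 4.37], [0.02, 3.11], [-2.88, 2.88]. Speed limits (rad/s): [2.39, 2.39, 3.01, 3.14, 3.14, 3.14].

INTERFACE

Orientations are given as a unit quaternion [w, x, y, z].
In Python, from rig import * gives the robot as it stands.
- The arm moves only by the shell command python3 -m handwheel 'ROWS' [FORCE]. ROWS is JSON, a list that holds one entry, the list of rows, each a list of 7 numbers: the shift along the world's x, y, z in mm, then the turn, a rotation vector about the world's x, y, z in degrees, then the opening, from -1 (shut) to 1 (fully open). A call has 1 to 8 rows; each row shifts and turns the commanded pose from where the row before left it; what a row does not reach is not made up. A row lasts 1/8 s, in which the tool goes at most 62.5 mm and 10.7 degrees, less where a joint would pass 70% of its speed; a pose out of reach is approached as far as the arm can. A call is refused whole if a number of a shift passes 62.5 or a number of a turn 10.7, either way. A call with a gripper value outside its range is refused whole. The fingers move at their own pace and stop on an object; FORCE is the grip in N (left out, the last holds). Time passes only in rows, so rows that do not move let the fingers close. It gives the time, the measured TCP pose, the force, the opening and the grip force at its end, in the units of the state.
- sense(): the state, without advancing time (a new reading comes with each control period).
- capture(name): name is "scene" or "top" or "wrist"; returns a dict with "image" (420x560x3 uint8, red, green, blue), "fx", "fy", "cx", "cy" (pixels), "rvec" (rotation vector, rad) and "tvec" (3), from world to camera coordinates, as OpenCV has them; the wrist camera has in their place "hand_eye" (4x4, takes a point from camera to tool coordinates, whose origin is the TCP and whose axes are the flange's). Camera axes: x right, y down, z forward; pixel columns grow to the right and rows downward; lengths in mm; the calibration is good to about 2 mm. A picture is of the moment at which its call begins: read the wrist's pose just before it. There is no depth.
- finish_job(): hands the job in; it is judged then, once.
The state is a dict: "time_s": time; "joints": joint angles; "dq": joint speeds; "tau": joint torques, N m; "eef_pos": TCP position; "ee_rot": TCP orientation; "force": force on the tool from outside, world axes, zero at the start; "wrist_torque": the same for the moment, N m; "grip_width": opening from 0.0 (shut) to 1.0 (fully open); "grip_force": force on a finger pad.
Only numpy, scipy, OpenCV 4.12 (cv2) and the standard library are available. Lean on these libraries where they do the work, as an engineer would, in place of code of your own. Each camera call takes 0.05 s, during which the arm holds its last target. There are 200 camera calls.

## Working session

There is one attempt and no reset: what is moved stays moved. The work goes in short steps, Python scripts to look and compute and a shell command to move; the robot and the scene stay as the last step left them, time stands still between calls to the robot, and variables do not carry over. Pictures are saved under pics/ and viewed, at most 10 in all, crops included, and the job is handed in when it is done.

```bash
ls; mkdir -p pics; python3 - <<'E'
from rig import *
import cv2,numpy as np
print(sense())
ims=[]
for n in("scene","top"):
    c=capture(n); cv2.imwrite(f"pics/{n}0.png",cv2.cvtColor(c["image"],cv2.COLOR_RGB2BGR)); np.save(f"pics/{n}0.npy",c,allow_pickle=True)
    print(n,{k:v for k,v in c.items() if k!="image"})
E
```

```text
pics
{'time_s': 0.0, 'joints': array([-1.52741539e+00,  3.13469463e-01,  1.49845028e+00,  2.81489312e-05,
        1.33099480e+00, -2.23414453e-01]), 'dq': array([-0.00018513,  0.00069106,  0.00037559, -0.00093198,  0.0018635 ,
       -0.00181337]), 'tau': array([ 1.71507641e-04, -4.12271833e+01, -2.59743458e+01, -1.21250423e-04,
        4.12200388e-03,  7.57516290e-06]), 'eef_pos': array([ 138.3884135 , -506.17486132,  238.72014276]), 'ee_rot': array([-6.57041172e-04,  9.91115943e-01,  1.32999063e-01,  7.30300688e-05]), 'force': array([0.35347037, 0.15305044, 0.71880364]), 'wrist_torque': array([ 0.0574212 , -0.0196535 ,  0.05619101]), 'grip_force': 0.0, 'grip_width': 1.0000107386923967}
scene {'fx': 410.9361691997215, 'fy': 410.9361691997215, 'cx': 281.05544734984386, 'cy': 204.7402609415214, 'rvec': array([ 2.09802748,  1.47154515, -0.48201907]), 'tvec': array([-133.42137223, -344.76218136, 1575.84985185])}
top {'fx': 405.4100899385988, 'fy': 405.4100899385988, 'cx': 289.3239233246682, 'cy': 199.71585002131837, 'rvec': array([ 2.1571259 , -2.0999512 ,  0.23088559]), 'tvec': array([ -63.12431542,  535.94856448, 1230.79823104])}
```

View pics/scene0.png

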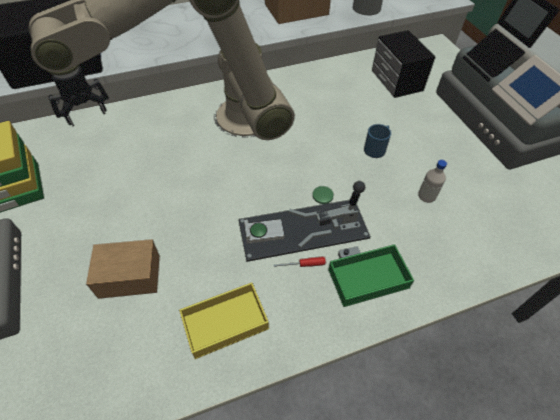

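View pics/top0.png

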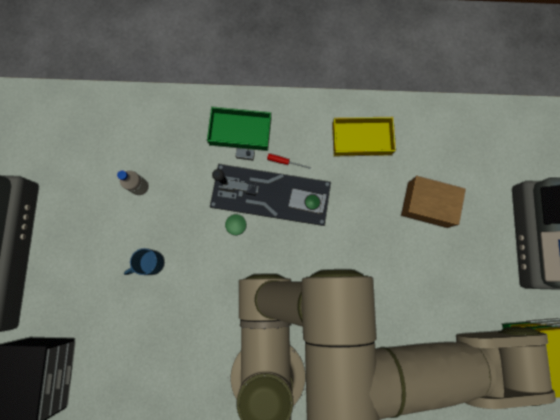

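The scene view shows the nest plate at centre (corners about (238,218), (358,202), (370,240), (247,259)) with the handle ball at (359,187). The top view has plate corners at (219,165), (330,181), (325,225), (210,208), with the clamp on the left and the carrier on the right at (307,200).

```bash
cat > h.py <<'E'
import numpy as np,cv2
from scipy.spatial.transform import Rotation as R
def cam(c,pose=None):
    """returns K, R(cam->world), cam origin"""
    K=np.array([[c["fx"],0,c["cx"]],[0,c["fy"],c["cy"]],[0,0,1]])
    if "rvec" in c:
        r=R.from_rotvec(c["rvec"]).as_matrix(); return K,r.T,-r.T@c["tvec"]
    p,q=pose; r=R.from_quat(np.roll(q,-1)).as_matrix(); H=np.array(c["hand_eye"])
    return K,r@H[:3,:3],r@H[:3,3]+p
def ray(C,uv):
    K,r,o=C; d=r@np.linalg.solve(K,[uv[0],uv[1],1]); return o,d/np.linalg.norm(d)
def onz(C,uv,z):
    o,d=ray(C,uv); return o+d*(z-o[2])/d[2]
def tri(*cu):
    A=np.zeros((3,3));b=np.zeros(3);res=[]
    for C,uv in cu:
        o,d=ray(C,uv);P=np.eye(3)-np.outer(d,d);A+=P;b+=P@o;res.append((P,o))
    X=np.linalg.solve(A,b); return X,[round(float(np.linalg.norm(P@(X-o))),1) for P,o in res]
def proj(C,X):
    K,r,o=C; p=K@(r.T@(np.asarray(X,float)-o)); return p[:2]/p[2]
def load(n): return np.load(f"pics/{n}.npy",allow_pickle=True).item()
def snap(n,name):
    from rig import capture,sense
    s=sense(); c=capture(n); c["pose"]=(s["eef_pos"],s["ee_rot"])
    np.save(f"pics/{name}.npy",c,allow_pickle=True); cv2.imwrite(f"pics/{name}.png",c["image"][...,::-1]); return c
E
python3 - <<'E'
from h import *
S=load("scene0");T=load("top0");CS,CT=cam(S),cam(T)
def corners(c,rough):
    g=c["image"].max(2); m=(g<100).astype(np.uint8)
    roi=np.zeros_like(m); cv2.fillConvexPoly(roi,cv2.convexHull(np.int32(rough)),1); roi=cv2.dilate(roi,np.ones((9,9)))
    m=cv2.medianBlur(m*roi,3)
    n,l,st,_=cv2.connectedComponentsWithStats(m); k=1+st[1:,4].argmax()
    pts=np.argwhere(l==k)[:,::-1]; h=cv2.convexHull(np.int32(pts))
    return cv2.approxPolyDP(h,4,True)[:,0]
for c,C,r in((S,CS,[(238,218),(358,202),(370,240),(247,259)]),(T,CT,[(219,165),(330,181),(325,225),(210,208)])):
    for p in corners(c,r): print(p,onz(C,p,12).round(1))
print("rough tri ball",tri((CS,(359,187)),(CT,(220,177))))
for a,b in(((238,218),(325,225)),((370,240),(219,165)),((247,259),(330,181))):print(tri((CS,a),(CT,b)))
E
```

```text
[369 237] [662.  180.3  12. ]
[246 260] [ 612.5 -189.5   12. ]
[239 220] [ 471.2 -168.4   12. ]
[357 198] [516.1 213.   12. ]
[330 183] [ 605.8 -182.5   12. ]
[323 225] [ 465.4 -160.5   12. ]
[210 206] [517.2 207.3  12. ]
[212 173] [627.8 207.6  12. ]
[219 164] [659.3 186.4  12. ]
rough tri ball (array([578.8393031 , 159.38311623, 160.2090848 ]), [2.3, 2.3])
(array([ 464.88243647, -168.10485614,   14.10577491]), [1.4, 1.4])
(array([661.72865511, 189.09073154,  -9.80770202]), [0.7, 0.7])
(array([ 611.70409602, -184.17388978,   13.38651643]), [1.9, 1.9])
```

```bash
python3 -m handwheel '[[[30,42,12,0,0,5.5,1],[34,44,12,0,0,5.5,1],[34,44,12,0,0,5.5,1],[34,44,12,0,0,5.5,1],[34,44,12,0,0,5.5,1],[34,44,12,0,0,5.5,1],[34,44,12,0,0,5.5,0],[34,44,12,0,0,5.5,0]]]'; python3 -m handwheel '[[[34,44,0,0,0,5.5,-1],[34,44,0,0,0,5.5,-1],[34,44,0,0,0,5.5,-1],[30,20,0,0,0,5.5,-1],[0,0,0,0,0,0,-1]]]'
python3 - <<'E'
from h import *
c=snap("wrist","w1"); print(c["pose"],c["fx"],c["cx"],c["cy"],np.round(c["hand_eye"],3))
E
```

```text
time_s: 1.1
eef_pos: [407.2, -154.7, 335.6]
ee_rot: [-0.0, 0.868, 0.496, -0.0]
force: [0.3, 0.0, 0.0]
grip_width: 0.601
grip_force: 0.0
time_s: 1.72
eef_pos: [539.3, -3.0, 334.1]
ee_rot: [-0.001, 0.758, 0.653, -0.001]
force: [-0.2, -0.5, 0.3]
grip_width: -0.002
grip_force: 0.0
(array([539.26690121,  -3.04764079, 334.11442332]), array([-8.04707499e-04,  7.57759965e-01,  6.52532709e-01, -5.02067645e-04])) 304.0304956975343 277.5999996061467 202.0238953497318 [[ 1.00000e-03 -9.46000e-01 -3.23000e-01  8.29560e+01]
 [ 1.00000e+00  1.00000e-03 -0.00000e+00 -1.07900e+00]
 [ 1.00000e-03 -3.23000e-01  9.46000e-01 -1.34543e+02]
 [ 0.00000e+00  0.00000e+00  0.00000e+00  1.00000e+00]]
```

View pics/w1.png

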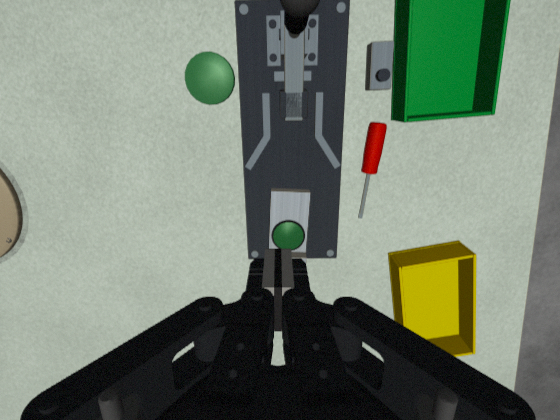

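Wrist view: plate with near corners (248,258) and (337,258) and the clamp at the top (nose about (294,105)). Carrier plain end runs (271,190)-(309,192), lens at (289,235); the shut fingers are at (278,265) and hide the lip.

```bash
python3 - <<'E'
from h import *
c=load("w1");C=cam(c,c["pose"]);im=c["image"].astype(int);g=im.mean(2)
def edge(rows,lo,hi,sign,horiz=True):
    out=[]
    for r in rows:
        p=cv2.GaussianBlur(g.astype(np.float32),(3,3),0)[r,lo:hi] if horiz else cv2.GaussianBlur(g.astype(np.float32),(3,3),0)[lo:hi,r]
        d=np.diff(p)*sign; k=d.argmax()
        s=0
        if 0<k<len(d)-1: s=(d[k-1]-d[k+1])/(2*(d[k-1]-2*d[k]+d[k+1])-1e-9)*1
        x=lo+k+.5+s; out.append((x,r) if horiz else (r,x))
    return out
def line(pts,z):
    P=np.array([onz(C,p,z)[:2] for p in pts]);m=np.median(P,0)
    vx,vy,x0,y0=cv2.fitLine(np.float32(P),cv2.DIST_HUBER,0,.01,.01).ravel()
    return (x0,y0),np.degrees(np.arctan2(vy,vx)),np.std((P-[x0,y0])@[-vy,vx])
L=line(edge(range(20,240,5),225,262,-1),12);Rr=line(edge(list(range(20,36,4))+list(range(175,250,5)),325,362,1),12)
E=line(edge(range(300,333,3),245,270,1,False),12)
print("left",L,"right",Rr,"end",E)
cl=line(edge(range(196,216,2),262,282,1),30);cr=line(edge(range(198,218,2),300,318,-1),30);ce=line(edge(range(276,305,3),180,200,1,False),30)
print("carrier z30",cl,cr,ce)
G=(im[...,1]>im[...,0]+25)&(im[...,1]>im[...,2]+10);G[:200]=0;G[255:]=0;G[:,:265]=0;G[:,:][:,312:]=0
v,u=np.nonzero(G);print("lens",u.mean(),v.mean(),onz(C,(u.mean(),v.mean()),37))
print("blank",onz(C,(210,78),7),"gauge",onz(C,(380,66),37),"nose",onz(C,(294,92),70))
print("driver",[onz(C,p,10) for p in((378,123),(362,217))])
E
```

```text
left ((np.float32(499.16302), np.float32(113.025894)), np.float32(82.38497), np.float64(0.0930655063909721)) right ((np.float32(629.8116), np.float32(-37.480698)), np.float32(82.385254), np.float64(0.11227688618463869)) end ((np.float32(577.02905), np.float32(-182.71967)), np.float32(-9.446172), np.float64(6.44622239266836))
carrier z30 ((np.float32(515.4091), np.float32(-71.69047)), np.float32(77.723915), np.float64(0.10372634908943779)) ((np.float32(573.7913), np.float32(-83.65356)), np.float32(79.15398), np.float64(0.15992172907946955)) ((np.float32(547.85693), np.float32(-54.28249)), np.float32(-11.1734705), np.float64(0.13151641147782908))
lens 287.7293233082707 235.33533834586467 [ 535.46524157 -122.77104554   37.        ]
blank [459.45613174 120.29946906   7.        ] gauge [687.33954521  99.03910552  37.        ] nose [570.90488198  83.66681709  70.        ]
driver [array([689.89154385,  23.88528176,  10.        ]), array([ 657.97781581, -120.7625724 ,   10.        ])]
```

```bash
python3 -m handwheel '[[[11,30,-10,0,0,0.9,-1],[11,30,-10,0,0,0,-1],[12,29,-10,0,0,0,-1],[0,0,0,0,0,0,-1],[0,0,0,0,0,0,-1]]]'
python3 - <<'E'
from h import *
c=snap("wrist","w2"); print(c["pose"])
E
```

```text
time_s: 2.4
eef_pos: [572.1, 83.5, 305.7]
ee_rot: [0.0, 0.754, 0.657, -0.0]
force: [-0.7, -1.1, 0.3]
grip_width: 0.0
grip_force: 0.0
(array([572.06461939,  83.4591838 , 305.74522547]), array([ 2.40128164e-04,  7.54089998e-01,  6.56771054e-01, -2.87099565e-06]))
```

View pics/w2.png

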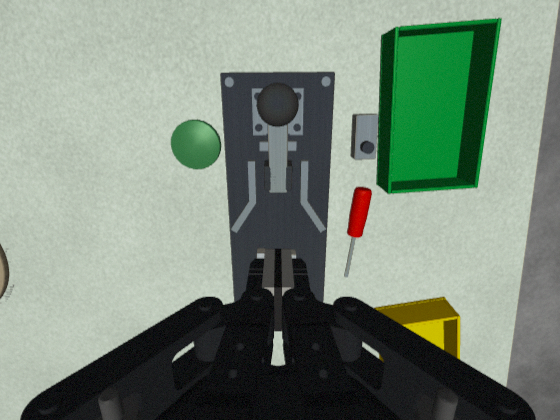

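Wrist view 2: the plate's far end lies along row 73, ball at (278,104), rail mouth tips at about (234,230)/(324,230), rail inner ends at about (250,161)/(305,161).

```bash
python3 - <<'E'
from h import *
a=load("w1");b=load("w2");A=cam(a,a["pose"]);B=cam(b,b["pose"])
ex=np.array([-.1325,-.9912]);ey=np.array([.9912,-.1325])
g=cv2.GaussianBlur(b["image"].mean(2).astype(np.float32),(3,3),0)
e=[]
for u in list(range(240,320,4)):
    d=np.diff(g[60:90,u]);k=(-d).argmax();e.append(onz(B,(u,60.5+k),12)[:2]@ex)
print("far end s (expect nest -100):",np.median(e),np.std(e))
ga=cv2.GaussianBlur(a["image"].mean(2).astype(np.float32),(3,3),0)
e=[]
for u in list(range(312,332,2))+list(range(252,262,2)):
    d=np.diff(ga[248:268,u]);k=d.argmax();e.append(onz(A,(u,248.5+k),12)[:2]@ex)
print("near end s (280):",np.median(e),np.std(e))
for n,p,q in(("tipL",(248,168),(234,230)),("tipR",(337,167),(324,230)),("bendL",(266,137),(251,200)),("bendR",(319,136),(305,200)),("noseend",(294,121),(278,192)),):
    X,r=tri((A,p),(B,q));print(n,X.round(1),r,"s,t",X[:2]@ex,X[:2]@ey)
T=load("top0");S=load("scene0")
m=(b["image"].max(2)<60).astype(np.uint8);m[:70]=0;m[140:]=0;m[:,:250]=0;m[:,306:]=0
(x,y),r=cv2.minEnclosingCircle(np.argwhere(cv2.erode(m,np.ones((3,3))))[:,::-1].astype(np.float32));print(x,y,r)
X,r=tri((B,(278,104)),(cam(S),(359,187)));print("ball",X,r,X[:2]@ex,X[:2]@ey)
E
```

```text
far end s (expect nest -100): -274.39052177032045 0.12986586530692362
near end s (280): 104.37457652156472 7.349144914261404
tipL [490.8 -12.6  17.2] [0.1, 0.1] s,t -52.548691290248584 488.099412833646
tipR [625.2 -31.5  15.8] [1.1, 1.1] s,t -51.58110722947866 623.8464739102288
bendL [523.8  28.3   8.8] [0.7, 0.7] s,t -97.45475345347621 515.4595485680242
bendR [602.9  17.9   9.6] [0.2, 0.2] s,t -97.5861562940019 595.2084801567796
noseend [566.8  48.   50.7] [0.3, 0.3] s,t -122.67388386247828 555.4914306393604
277.0 103.58536529541016 20.802919387817383
ball [581.6358978  160.67409816 163.09669279] [0.6, 0.6] -236.32692255857097 555.228183894805
```

```bash
python3 -m handwheel '[[[1,10,-20,0,0,0,-1],[1,8,-40,0,0,0,-1],[1,8,-40,0,0,0,-1],[0.5,6,-32,0,0,0,-1],[0,4,-20,0,0,0,-1],[0,0,0,0,0,0,-1]]]'
python3 -m handwheel '[[[1.5,11,1,0,0,0,-1],[2,14,-1,0,0,0,-1],[2,14,-2,0,0,0,-1],[1.6,12,-4,0,0,0,-1],[1.6,12,-7,0,0,0,-1],[1.5,11,-9,0,0,0,-1],[1.3,10,-9,0,0,0,-1],[1,8,-9,0,0,0,-1]]]'
```

```text
time_s: 3.2
eef_pos: [575.3, 119.8, 152.7]
ee_rot: [-0.001, 0.754, 0.657, -0.001]
force: [-0.6, -0.1, 1.2]
grip_width: 0.002
grip_force: 0.0
time_s: 4.2
eef_pos: [588.8, 213.8, 113.4]
ee_rot: [0.0, 0.754, 0.657, 0.001]
force: [0.5, -1.4, 3.5]
grip_width: -0.004
grip_force: 1.6
```

```bash
python3 -m handwheel '[[[0.8,6,-9,0,0,0,-1],[0.5,4,-10,0,0,0,-1],[0.3,2,-10,0,0,0,-1],[0,0,0,0,0,0,-1],[0,4,25,0,0,0,-1],[0,4,50,0,0,0,-1],[0,0,55,0,0,0,-1],[0,-20,40,0,0,0,-1]]]'
python3 -m handwheel '[[[-1,-60,30,0,0,0,-1],[-5,-60,0,0,0,0,-1],[-5,-60,0,0,0,0,-1],[-5,-40,0,0,0,0,-1],[-5,-40,0,0,0,0,-1],[0,0,0,0,0,0,-1]]]'
python3 - <<'E'
from h import *
c=snap("wrist","w3"); print(c["pose"])
E
```

```text
time_s: 5.2
eef_pos: [589.8, 212.9, 256.8]
ee_rot: [0.0, 0.753, 0.658, 0.001]
force: [-0.1, -0.7, 0.5]
grip_width: -0.0
grip_force: 0.0
time_s: 5.95
eef_pos: [568.6, -45.8, 282.1]
ee_rot: [-0.0, 0.755, 0.656, -0.0]
force: [0.0, 0.4, 0.4]
grip_width: 0.0
grip_force: 0.0
(array([568.5614348 , -45.81085974, 282.13773407]), array([-1.36232993e-04,  7.54926038e-01,  6.55809815e-01, -3.81262491e-04]))
```

View pics/w3.png

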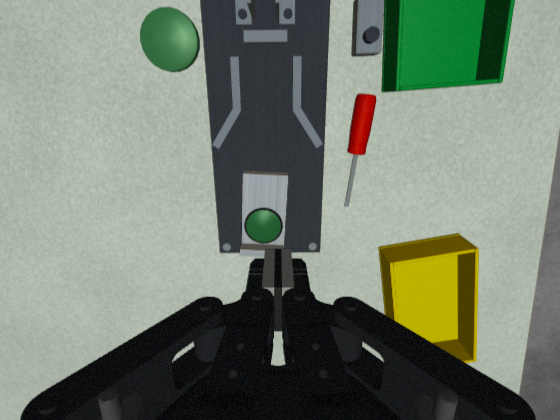

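The clamp has left the channel (arm up, out of frame). Stop bar at about (265,36), carrier plain end (243,173)-(289,175), lens (263,226), lip's right portion at (240..285,248).

```bash
cat >> h.py <<'E'
EX=np.array([-.1325,-.9912]);EY=np.array([.9912,-.1325]);O=np.array([573.,100.])
def nest(X): d=np.asarray(X)[:2]-O; return np.array([d@EX,d@EY])
def vedge(g,u,lo,hi,sgn): return lo+.5+(sgn*np.diff(g[lo:hi,u])).argmax()
def hedge(g,v,lo,hi,sgn): return lo+.5+(sgn*np.diff(g[v,lo:hi])).argmax()
E
python3 - <<'E'
from h import *
a=load("w1");c=load("w3");A=cam(a,a["pose"]);C=cam(c,c["pose"])
ga,g=[cv2.GaussianBlur(x["image"].mean(2).astype(np.float32),(3,3),0) for x in(a,c)]
print("stop front",[nest(onz(C,(u,vedge(g,u,36,50,-1)),26)).round(1).tolist() for u in(250,265,280)])
print("near end",[nest(onz(C,(u,vedge(g,u,246,258,1)),12)).round(1).tolist() for u in(235,292,300)])
print("plate sides",[nest(onz(C,(hedge(g,v,195,226,-1),v),12)).round(1).tolist() for v in(60,200)],[nest(onz(C,(hedge(g,v,315,335,1),v),12)).round(1).tolist() for v in(60,200)])
print("rails in",[nest(onz(C,(hedge(g,v,235,246,-1),v),24)).round(1).tolist() for v in(70,95)],[nest(onz(C,(hedge(g,v,286,298,1),v),24)).round(1).tolist() for v in(70,95)])
for z in(30,):
  e=np.array([nest(onz(C,(u,vedge(g,u,165,182,1)),z)) for u in range(248,286,3)]);l=np.array([nest(onz(C,(hedge(g,v,234,252,1),v),z)) for v in range(180,208,3)]);r=np.array([nest(onz(C,(hedge(g,v,278,297,-1),v),z)) for v in range(182,225,3)])
  for n,P,k in(("end",e,1),("left",l,0),("right",r,0)):
    f=np.polyfit(P[:,k],P[:,1-k],1);print(n,P.mean(0).round(1),"ang",np.degrees(np.arctan(f[0])).round(2),np.std(P[:,1-k]-np.polyval(f,P[:,k])).round(2))
# corner heights from two views
for n,p,q in(("cornL",(271.5,189),(243,173)),("cornR",(310,192),(289,175))):
  X,r=tri((A,p),(C,q));print(n,X.round(1),r,nest(X))
G=lambda im:(im[...,1].astype(int)>im[...,0]+20)
for x,cc,bx in((a,A,(265,312,205,252)),(c,C,(240,286,195,250))):
  m=G(x["image"]);z=np.zeros_like(m);z[bx[2]:bx[3],bx[0]:bx[1]]=m[bx[2]:bx[3],bx[0]:bx[1]];v,u=np.nonzero(z);x["l"]=(u.mean(),v.mean())
X,r=tri((A,a["l"]),(C,c["l"]));print("lens",X.round(1),r,nest(X))
print("lip far edge?",[nest(onz(C,(u,vedge(g,u,236,250,-1)),50)).round(1).tolist() for u in(245,252,258)],[g[235:262,u].astype(int).tolist() for u in(246,256)])
E
```

```text
stop front [[0.1, -17.3], [0.2, -0.0], [0.4, 17.2]]
near end [[279.4, -51.0], [278.2, 34.0], [278.3, 45.9]]
plate sides [[17.6, -74.4], [196.7, -74.1]] [[18.6, 74.8], [197.6, 74.7]]
rails in [[30.0, -32.2], [58.1, -32.3]] [[30.5, 32.0], [58.5, 32.2]]
end [155.5  -1.7] ang 2.63 0.33
left [181.9 -34.6] ang -4.32 0.38
right [195.8  24.5] ang -3.36 0.4
cornL [520.7 -49.3  23.3] [0.7, 0.7] [154.88371643 -32.04802854]
cornR [579.5 -62.3  20.5] [0.9, 0.9] [160.03913734  27.99628296]
lens [ 535.6 -125.1   31.3] [0.3, 0.3] [228.06565798  -7.28762729]
lip far edge? [[245.6, -30.8], [245.6, -21.4], [247.2, -13.4]] [[147, 160, 163, 163, 163, 163, 162, 151, 121, 88, 75, 76, 76, 85, 112, 140, 153, 153, 153, 153, 159, 169, 176, 177, 179, 181, 181], [54, 55, 56, 56, 53, 53, 74, 112, 122, 99, 81, 77, 77, 79, 95, 125, 148, 154, 152, 152, 156, 160, 146, 95, 36, 14, 14]]
```

```bash
python3 -m handwheel '[[[-5,-14,-14,0,0,10,-0.25],[-5,-14,-18,0,0,10.6,-0.25],[-5,-14,-18,0,0,10.6,-0.25],[-5,-14,-18,0,0,10.6,-0.25],[-5,-14,-18,0,0,10.6,-0.25],[-5,-14,-18,0,0,10.6,-0.25],[-5,-14,-18,0,0,10.6,-0.25],[-4,-13,-20,0,0,10.6,-0.25]]]' 40; python3 -m handwheel '[[[0,0,0,0,0,2.4,-0.25],[0,0,0,0,0,0,-0.25]]]'
python3 - <<'E'
from h import *
c=snap("wrist","w4"); p,q=c["pose"];r=R.from_quat(np.roll(q,-1)).as_matrix(); print(p,nest(p),np.degrees(np.arctan2(r[1,1],r[0,1])),r[:,2])
E
```

```text
time_s: 7.0
eef_pos: [530.2, -153.7, 139.8]
ee_rot: [0.0, 0.115, 0.993, 0.0]
force: [-0.2, -0.1, -0.5]
grip_width: 0.373
grip_force: 0.0
time_s: 7.25
eef_pos: [530.3, -153.5, 140.2]
ee_rot: [-0.0, 0.097, 0.995, 0.0]
force: [-0.4, 0.7, 0.4]
grip_width: 0.377
grip_force: 0.0
[ 530.27608492 -153.50706849  140.19916062] [256.93712504  -8.75825805] 78.81075257630175 [-2.12793354e-04  2.12310331e-04 -9.99999955e-01]
```

View pics/w4.png

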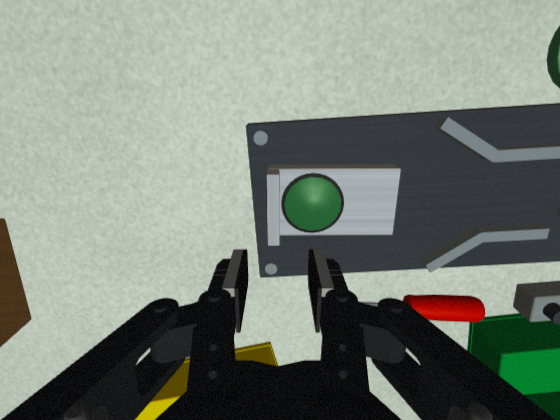

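Lip top face visible at about (267–279, 172–245), lens (313,203); gripper fingers (237,290) and (318,290) straddle the lip line.

```bash
python3 - <<'E'
from h import *
c=load("w4");C=cam(c,c["pose"]);g=cv2.GaussianBlur(c["image"].mean(2).astype(np.float32),(3,3),0)
for n,lo,hi,s in(("outer",260,272,1),("inner",273,288,-1)):
  P=np.array([onz(C,(hedge(g,v,lo,hi,s),v),50)[:2] for v in range(180,240,4)]);d=np.polyfit(P[:,0],P[:,1],1);print(n,P.mean(0),nest(P.mean(0)),np.degrees(np.arctan(d[0])),np.std(P[:,1]-np.polyval(d,P[:,0])))
b=load("w3");B=cam(b,b["pose"])
m=(c["image"][...,1].astype(int)>c["image"][...,0]+20);z=np.zeros_like(m);z[170:236,280:346]=m[170:236,280:346];v,u=np.nonzero(z);print("lens",nest(onz(C,(u.mean(),v.mean()),37)))
print("corners of lip z:",[onz(C,p,50).round(1) for p in((267,173),(279,173),(267,245),(279,245))])
E
```

```text
outer [ 526.12228433 -161.60292232] [265.51211393 -11.80280457] -10.926469424880976 0.23369113985267612
inner [ 528.36734297 -150.21035936] [253.92233526 -11.08701704] -14.914155164231719 2.240909542392055
lens [228.3477472   -9.17610906]
corners of lip z: [array([ 498.3, -155.6,   50. ]), array([ 500.1, -146.7,   50. ]), array([ 557.5, -167.9,   50. ]), array([ 559.4, -158.3,   50. ])]
```

```bash
python3 -m handwheel '[[[-0.7,-3.6,-25,0,0,0,-0.25],[0,0,-30,0,0,0,-0.25],[0,0,-22,0,0,0,-0.25],[0,0,-15,0,0,0,-0.25],[0,0,0,0,0,0,-0.25]]]' 40; python3 -m handwheel '[[[0,0,0,0,0,0,-1],[0,0,0,0,0,0,-1],[0,0,0,0,0,0,-1],[0,0,0,0,0,0,-1]]]' 40
```

```text
time_s: 7.92
eef_pos: [529.2, -157.5, 47.8]
ee_rot: [-0.001, 0.098, 0.995, 0.0]
force: [-0.6, -0.9, 0.2]
grip_width: 0.37
grip_force: 0.0
time_s: 8.43
eef_pos: [530.0, -158.0, 49.3]
ee_rot: [0.001, 0.098, 0.995, -0.0]
force: [-0.4, 1.6, 6.2]
grip_width: 0.099
grip_force: 42.3
```

```bash
python3 -m handwheel '[[[2,6,0.3,0,0,0.6,-1],[2.6,7,0,0,0,0.6,-1],[2.6,7,0,0,0,0.8,-1],[2.6,7,0,0,0,0.8,-1],[2.6,7,0,0,0,0.8,-1],[0.5,1,0,0,0,0,-1],[0,0,0,0,0,0,-1]]]'
python3 - <<'E'
from h import *
c=snap("wrist","w5"); p,q=c["pose"];r=R.from_quat(np.roll(q,-1)).as_matrix(); print(p,nest(p),np.degrees(np.arctan2(r[1,1],r[0,1])),r[:,2])
E
```

```text
time_s: 9.3
eef_pos: [542.8, -123.3, 49.3]
ee_rot: [0.001, 0.066, 0.998, -0.001]
force: [-1.5, -3.6, 5.9]
grip_width: 0.095
grip_force: 42.3
[ 542.81947398 -123.26453277   49.30950186] [225.29872458  -0.3323868 ] 82.4288713006729 [ 0.00141177 -0.0015274  -0.99999784]
```

View pics/w5.png

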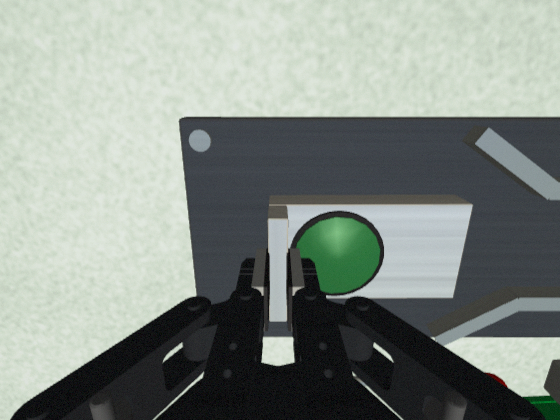

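Lip pinched at (278,270) between the pads; carrier's upper edge along row ~204, lower along ~297, plain end right at (471,205)-(453,297).

```bash
cat > cs.py <<'E'
from h import *
import sys
def sides(name,cols,r1,r2):
    c=load(name);C=cam(c,c["pose"]);g=cv2.GaussianBlur(c["image"].mean(2).astype(np.float32),(3,3),0)
    for (lo,hi,s) in (r1,r2):
        P=np.array([nest(onz(C,(u,vedge(g,u,lo,hi,s)),30)) for u in cols]);f=np.polyfit(P[:,0],P[:,1],1)
        print(P.mean(0).round(1),"ang",np.degrees(f[0]).round(2),np.std(P[:,1]-np.polyval(f,P[:,0])).round(2))
    return C,g
E
python3 - <<'E'
from cs import *
C,g=sides("w5",range(390,450,6),(198,212,1),(290,303,-1))
P=[nest(onz(C,(hedge(g,v,445,480,-1),v),30)).round(1).tolist() for v in(220,250,280)];print(P)
print([nest(onz(C,(u,vedge(g,u,110,124,-1)),12)).round(1).tolist() for u in(250,350,450)],[nest(onz(C,(u,vedge(g,u,330,342,1)),12)).round(1).tolist() for u in(410,420)])
E
```

```text
[150.9 -31.4] ang 0.11 0.0
[142.  28.] ang 0.16 0.0
[[120.9, -22.0], [121.1, -3.8], [120.8, 15.8]]
[[240.6, -75.2], [186.1, -75.3], [131.8, -75.3]] [[132.1, 75.4], [125.6, 71.8]]
```

```bash
python3 -m handwheel '[[[2.5,8,0,0,0,0,-1],[1.8,10.2,0,0,0,-0.1,-1],[1.8,10.2,0,0,0,0,-1],[1.8,10.2,0,0,0,0,-1],[1.6,10.2,0,0,0,0,-1],[1.4,10.2,0,0,0,0,-1],[0,0,0,0,0,0,-1]]]'
python3 -m handwheel '[[[1.3,10,0,0,0,0,-1],[1.3,10,0,0,0,0,-1],[1.3,10,0,0,0,0,-1],[1.1,8,0,0,0,0,-1],[0.8,6,0,0,0,0,-1],[0,0,0,0,0,0,-1]]]'
python3 -c "
from h import *;from rig import *
s=sense();print(nest(s['eef_pos']),s['force'])"
```

```text
time_s: 10.22
eef_pos: [553.9, -63.2, 49.3]
ee_rot: [0.001, 0.067, 0.998, -0.0]
force: [0.2, 2.1, 6.1]
grip_width: 0.097
grip_force: 42.3
time_s: 10.98
eef_pos: [559.6, -19.7, 49.3]
ee_rot: [0.001, 0.067, 0.998, -0.0]
force: [0.1, -0.7, 6.0]
grip_width: 0.101
grip_force: 42.3
[120.40766432   2.61418132] [ 0.05754318 -0.73638965  6.02577048]
```

```bash
python3 -m handwheel '[[[-0.8,4,0,0,0,0,-1],[0.5,5,0,0,0,0,-1],[0.5,4,0,0,0,0,-1],[0.2,2,0,0,0,0,-1],[0.2,1.5,0,0,0,0,-1],[0,0,0,0,0,0,-1]]]'
python3 -m handwheel '[[[0.2,1.5,0,0,0,0,-1],[0.2,1.5,0,0,0,0,-1],[0,0,0,0,0,0,-1]]]'
python3 -c "
from h import *;from rig import *
s=sense();print(nest(s['eef_pos']),s['force'])"
```

```text
time_s: 11.72
eef_pos: [560.1, -4.4, 49.3]
ee_rot: [0.001, 0.067, 0.998, -0.001]
force: [-1.4, -7.4, 6.6]
grip_width: 0.098
grip_force: 42.3
time_s: 12.1
eef_pos: [560.3, -4.2, 49.3]
ee_rot: [0.001, 0.067, 0.998, -0.003]
force: [-4.0, -24.8, 5.2]
grip_width: 0.099
grip_force: 42.4
[105.00814868   1.21598939] [ -4.03523568 -24.84624618   5.24330048]
```

```bash
python3 -m handwheel '[[[-0.3,-2,0,0,0,0,-1],[0,0,0,0,0,0,-0.6],[0,0,0,0,0,0,-0.4],[0,0,0,0,0,0,-0.4],[0,0,20,0,0,0,-0.4],[0,0,40,0,0,0,-0.4],[0,0,50,0,0,0,-1],[0,0,40,0,0,0,-1]]]'
python3 - <<'E'
from h import *
from rig import sense
c=snap("wrist","w6"); print(c["pose"],nest(c["pose"][0]),sense()["joints"])
E
```

```text
time_s: 13.1
eef_pos: [559.7, -2.1, 200.5]
ee_rot: [0.0, 0.067, 0.998, 0.0]
force: [0.4, -0.7, -0.8]
grip_width: -0.001
grip_force: 0.0
(array([559.67854564,  -2.07306446, 200.46204642]), array([4.92286311e-04, 6.70461136e-02, 9.97749756e-01, 3.20553136e-05])) [102.9399142    0.32045547] [-2.12965391e-01  4.14806747e-01  1.44336239e+00  2.46327386e-04
  1.27443138e+00 -1.64979496e+00]
```

View pics/w6.png

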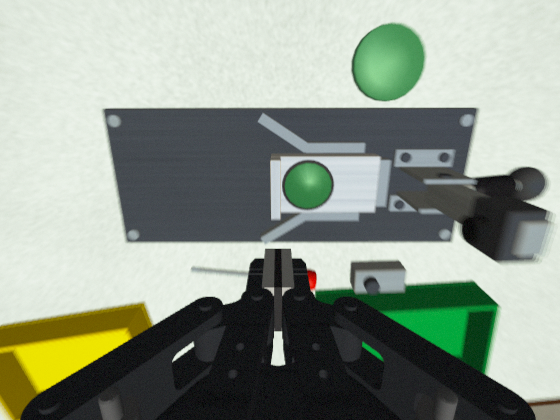

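The clamp stands open (arm rising to (510,225), handle back at (527,182)); carrier in the channel, plain end at column ~379 right against the stop (380–390).

```bash
python3 - <<'E'
from cs import *
C,g=sides("w6",range(336,374,4),(150,160,1),(208,220,-1))
for v in(170,185,200):
    print("end",nest(onz(C,(hedge(g,v,370,388,-1),v),30)).round(1),"lip outer",nest(onz(C,(hedge(g,v,264,274,1),v),50)).round(1),g[v,372:396:2].astype(int))
for p in((510,225),):print(nest(onz(C,p,160)))
E
```

```text
[ 26.1 -29.4] ang -0.04 0.0
[21.3 31.2] ang -2.26 0.29
end [ -0.1 -14.5] lip outer [110.8 -19.1] [216 216 216 202 175 171 171 171 159 112  76  75]
end [-10.1   1.4] lip outer [110.   -4.3] [216 217 206 180 171 171 171 162 119  78  76  75]
end [-12.   17.8] lip outer [110.1  11.1] [208 202 179 171 172 171 165 123  86 136 167 157]
[-41.91632962  -9.05883302]
```

```bash
python3 -m handwheel '[[[2,15,15,0,0,0,-1],[5,38,8,0,0,0,-1],[6,45,0,0,0,0,-1],[6,45,0,0,0,0,-1],[6,45,0,0,0,0,-1],[4,28,0,0,0,0,-1],[0,0,0,0,0,0,-1]]]'
python3 -m handwheel '[[[0,0,-25,0,0,0,-1],[0,0,-35,0,0,0,-1],[0,0,-20,0,0,0,-1],[0,0,0,0,0,0,-1]]]'
python3 -c "
from h import *;from rig import *
s=sense();print(nest(s['eef_pos']),s['eef_pos'],s['force'])"
```

```text
time_s: 14.02
eef_pos: [587.8, 216.1, 220.3]
ee_rot: [-0.001, 0.066, 0.998, -0.0]
force: [0.2, -0.3, -0.1]
grip_width: 0.001
grip_force: 0.0
time_s: 14.52
eef_pos: [587.7, 213.0, 139.8]
ee_rot: [-0.002, 0.068, 0.998, -0.001]
force: [-0.4, 0.6, 0.4]
grip_width: 0.002
grip_force: 0.0
[-113.92313841   -0.39384751] [587.70393881 212.96899366 139.83527934] [-0.42959321  0.60579851  0.35511131]
```

```bash
python3 -m handwheel '[[[-2,-15,1,0,0,0,-1],[-2,-15,1,0,0,0,-1],[-1.6,-12,1,0,0,0,-1],[-1.4,-11,0,0,0,0,-1],[-1.5,-11,-2,0,0,0,-1],[-1.5,-11,-3,0,0,0,-1],[-1.3,-10,-5,0,0,0,-1],[-1.2,-9,-6,0,0,0,-1]]]'
python3 -m handwheel '[[[-1,-8,-8,0,0,0,-1],[-1,-8,-9,0,0,0,-1],[-0.8,-6,-9,0,0,0,-1],[-0.7,-5,-9,0,0,0,-1],[-0.5,-4,-8,0,0,0,-1],[0,0,0,0,0,0,-1]]]'
python3 -c "
from h import *;from rig import *
s=sense();print(nest(s['eef_pos']),s['eef_pos'],s['force'])"
```

```text
time_s: 15.52
eef_pos: [576.5, 118.6, 129.1]
ee_rot: [0.001, 0.067, 0.998, -0.0]
force: [0.6, 1.1, 5.4]
grip_width: -0.001
grip_force: 2.0
time_s: 16.27
eef_pos: [571.7, 88.4, 84.6]
ee_rot: [-0.001, 0.067, 0.998, -0.0]
force: [0.7, 0.0, 0.4]
grip_width: -0.002
grip_force: 0.0
[11.66274075  0.23699401] [571.68963946  88.40888017  84.64850629] [0.670772   0.03409496 0.38863704]
```

```bash
python3 -m handwheel '[[[-1,-8,0,0,0,0,-1],[-1,-8,0,0,0,0,-1],[0,0,-3,0,0,0,-1],[0,0,-2,0,0,0,-1],[0,0,-1.5,0,0,0,-1],[0,0,0,0,0,0,-1]]]'
python3 -m handwheel '[[[0,0,-1.5,0,0,0,-1],[0,0,-1,0,0,0,-1],[0,0,0,0,0,0,-1]]]'
```

```text
time_s: 17.02
eef_pos: [570.1, 72.7, 78.9]
ee_rot: [-0.0, 0.067, 0.998, 0.0]
force: [0.4, 0.6, 0.3]
grip_width: 0.003
grip_force: 0.0
time_s: 17.4
eef_pos: [570.2, 72.6, 76.8]
ee_rot: [0.0, 0.067, 0.998, 0.0]
force: [-1.5, 0.4, 3.4]
grip_width: -0.004
grip_force: 1.6
```

```bash
python3 -m handwheel '[[[0,0,-1,0,0,0,-1],[0,0,-0.5,0,0,0,-1],[0,0,0,0,0,0,-1],[0,0,15,0,0,0,-1],[0,-5,40,0,0,0,-1],[-3,-30,55,0,0,0,-1],[-6,-50,55,0,0,0,-1],[-6,-50,30,0,0,0,-1]]]'
python3 -m handwheel '[[[-6,-50,0,0,0,0,-1],[-20,-20,20,0,0,0,-1],[0,0,0,0,0,0,-1],[0,0,0,0,0,0,-1]]]'
python3 - <<'E'
from h import *
c=snap("wrist","w7"); S=snap("scene","s7"); print(c["pose"])
cr=cv2.resize(S["image"][160:310,220:420],None,fx=2.8,fy=2.8,interpolation=cv2.INTER_CUBIC)
out=np.vstack([np.pad(c["image"][:,:],((0,0),(0,0),(0,0)))[:300],cv2.resize(cr,(560,300))]); cv2.imwrite("pics/c7.png",out[...,::-1])
E
```

```text
time_s: 18.4
eef_pos: [556.1, -55.2, 264.1]
ee_rot: [0.002, 0.067, 0.998, -0.0]
force: [-0.6, 0.0, -0.4]
grip_width: 0.001
grip_force: 0.0
time_s: 18.9
eef_pos: [530.3, -123.6, 280.8]
ee_rot: [0.0, 0.067, 0.998, 0.0]
force: [0.4, -0.1, -0.5]
grip_width: -0.003
grip_force: 0.0
(array([ 530.32346013, -123.56838581,  280.81343239]), array([6.39621883e-06, 6.70580390e-02, 9.97749063e-01, 1.61918570e-04]))
```

View pics/c7.png

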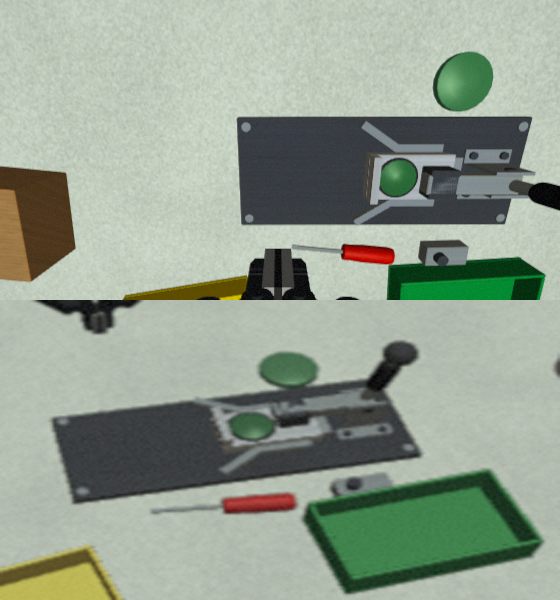

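The clamp is down across the carrier (nose at (440,180) in the wrist view, handle upright), with the lens up and bystanders in place. I'll check the seating once more before handing in.

```bash
python3 - <<'E'
from cs import *
c=load("w7");C=cam(c,c["pose"]);g=cv2.GaussianBlur(c["image"].mean(2).astype(np.float32),(3,3),0)
for v in(165,178,190):print("lip outer",nest(onz(C,(hedge(g,v,364,378,1),v),50)).round(1),g[v,362:384].astype(int))
for p in((457,155),(452,198)):print("end corner",nest(onz(C,p,30)).round(1))
E
```

```text
lip outer [110.5 -20.2] [ 61  61  63  65  66  64  66  73  71  66  62  85 138 168 169 169 171 172
 169 149 110  71]
lip outer [110.1  -3.9] [ 61  62  63  64  66  69  67  64  64  70 103 150 170 169 170 171 172 157
 115  81  72  73]
lip outer [111.1  11.5] [ 61  64  64  68  74  71  65  63  78 120 159 170 169 170 172 173 165 137
  95  63  52  56]
end corner [ -0.7 -28.9]
end corner [-4.9 28.6]
```

```bash
python3 -c "
from rig import *
print(finish_job())"
```

```text
the job is handed in; nothing more can be done
None
```

Job handed in at about 19 s: I opened the clamp, slid the carrier lens up against the stop (lip measured at nest x about 110 mm, as expected when home), then closed the clamp with its foot on the carrier; no bystander looked moved in the last pictures.

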